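Bench check of a latching stop station

TASK

With the fingertips, check the push-button station that lies on the bench: press its mushroom stop in and let go of it, so that it stays latched in by itself; then push against one side of its raised rib, without squeezing the rib between the fingers, to twist the head clockwise until the latch lets go and the head springs back out. Then press the ON plunger in so that it stays in. The station must stay where it stands, not lifted or shoved away, and the things round it must be left alone.

Things in the scene. Friction and masses are not known exactly. Their poses are not given: they have to be found in the camera images.
- station: Push-button station: grey die-cast box lying loose on the bench on rubber feet, 1.6 kg, 88 mm (own x) by 170 mm (own y), lid face level, 62 mm high. Origin: centre of its underside, z up. On the lid at own x = 0: mushroom stop at y = +43 mm, ON plunger at y = -50 mm, between them at y = -8 mm a flat blanking plug 26 mm wide, 3 mm high, which does nothing.
- stop_axis (a point): Point on the vertical axis of the mushroom stop, on the lid face (62 mm above the bench). Fixed in the station, axes as the station's.
- mushroom_head: Black mushroom head, 50 mm wide, with a straight rib standing across it through the axis: 46 mm long, 11 mm thick (crest 4 mm thick, the sides end 2.5 mm lower). Origin on the axis at the underside; crest 25 mm above it, dome 10.5 mm at the middle, 8 mm at 20 mm radius. Its y runs along the rib, and is the station's y at twist 0.
- stop_crest (a point): Middle of the rib's crest, on the axis: the place to press. 100 mm above the bench when out, 94 mm when latched in. While twisting keep the fingertips 8 mm or more above the dome at first (their ends level with about 87 mm over the bench): the head rises 6 mm on release, and a tip that rests on the dome blocks it.
- rib_end (a point): Crest of the rib at its outer end, 23 mm from the axis, pointing to the station's +y (away from the ON plunger) at twist 0. Seen from above, clockwise moves this end toward the station's own +x.
- rib_front: Side of the rib that faces the station's own -x at twist 0 (46 mm long, upright, 5.5 mm from the rib's middle plane). Pushing it near rib_end turns the head clockwise. Origin: on the axis, at the head's underside; turns with the head.
- rib_back: Opposite side of the rib, facing the station's own +x at twist 0. Pushing it near its end toward the ON plunger turns the head clockwise. Origin as rib_front.
- stop (a joint): Travel of the mushroom stop, m: 0 out, 0.006 fully in. Takes 6 to 9 N at first, snaps over at about 0.003 and stays in. Turning the head clockwise lifts it off the latch.
- stop_twist (a joint): Turn of the head, rad, clockwise from above positive: 0 at rest, stop at 0.8. When the stop is in, the head lifts off the latch at 0.4 to 0.5 rad and springs out. Takes about 0.13 N m (6 to 7 N at 20 mm from the axis); springs back to 0 when let go.
- on_top (a point): Centre of the top face of the ON plunger, a black round plunger 25 mm wide in a collar 36 mm wide and 4 mm high. The top is 76 mm above the bench when out, 70 mm when in.
- on_plunger (a joint): Travel of the ON plunger, m: 0 out, 0.006 fully in. Takes 6 to 8 N at first, snaps over at about 0.0044 and stays in. Interlock inside: while the stop is in, the ON plunger is held out and cannot stay in; pressing the stop throws it out.
- seat_ring: Bystander: turned steel ring 54 mm wide, 12 mm high, close to the station on its own -x side. Origin: centre of its underside.
- gauge_pin: Bystander: plain steel pin 22 mm wide, standing 45 mm high, close to the station on its own -x side. Origin: centre of its underside.
- hex_key: Bystander: hex key 84 mm long, 5 mm thick, lying close to the station on its own +x side. Origin: centre of its underside.
- dial_indicator: Bystander: dial indicator 107 x 57 x 19 mm, lying to the right. Origin: centre of its underside.
- v_block: Bystander: ground steel V-block 42 x 45 x 35 mm at the right back. Origin: centre of its underside.
- calculator: Bystander: pocket calculator 118 x 72 x 16 mm at the left. Origin: centre of its underside.
- bush: Bystander: flanged bronze bush 47 mm wide, 32 mm high, at the left back. Origin: centre of its underside.
- steel_beaker: Bystander: straight steel beaker 70 mm wide, 82 mm high, at the right. Origin: centre of its underside.

How it is judged:
By the outcome, as a careful person would: the job done as asked, in the order asked, and still so for the second after the job is handed in, with the robot touching nothing.
It also fails if it takes over 53 s, if anything falls off the work surface, if the arm or the gripper's body presses on something with over 40 N, if the wrist force passes 120 N, or if a joint passes its speed limit or range.

ROBOT

A 6-joint arm with a two-finger parallel gripper is mounted at the origin on a cart in front of the work surface, level with it; the furniture and walls round the work are solid. World frame = base frame: x ahead of the robot, y to its left, z up, the work surface at z = 0. Lengths are in m, angles in rad, forces in N, time in s.
With the tool pointing down it reaches from about 0.35 to 0.775 m from the base axis. Payload 7.3 kg.
Tool frame: the origin (TCP) lies at the very end of the fingers, on their centre line; the grasp point (between the pads) lies 19 mm behind it; z points along the fingers, y is the line along which they close (so a half turn about z gives the same grasp; the last joint's range is limited). The gripper opens to 92 mm and grips with 3 to 60 N. Pads are 19 mm wide; open, the fingers measure 130 mm over their backs; the gripper's body (75 mm by 190 mm) begins 47 mm behind the grasp point.
Start: joints at [-1.486, 0.342, 1.524, -0, 1.275, -0.146], TCP at [0.12, -0.511, 0.227] pointing down, gripper open.
Joint ranges: [-2.53, 2.53], [-0.77, 2.02], [0.04, 2.7], [-1, 4.14], [0.28, 2.66], [-3.11, 3.11]. Speed limits (rad/s): [2.57, 2.57, 3.14, 3.14, 3.14, 3.14].

INTERFACE

Orientations are given as [roll, pitch, yaw] about the fixed x, y, z axes, in that order (R = Rz(yaw) Ry(pitch) Rx(roll)).
In Python, from cell import robot gives the robot as it stands.
- The arm moves only by the tool apply_moves, never from a script. Its argument "rows" is a list of rows, each an object with "xyz": the shift along the tool's x, y, z in mm, a list of three; "turn": the turn about the tool's z in rad. A call has 1 to 10 rows; each row shifts and turns the commanded pose from where the row before left it, along the tool's axes as they then stand; what a row does not reach is not made up. A row lasts 1/8 s, in which the tool goes at most 62.5 mm and 10.7 degrees, less where a joint would pass 70% of its speed; a pose out of reach is approached as far as the arm can. A call with a gripper value outside its range is refused whole. "gripper" is the opening, from 0 (shut) to 1 (fully open), set as the call begins (left out, the last holds). The fingers move at their own pace and stop on an object; "newtons" is the grip in N (left out, the last holds). Time passes only in rows, so rows that do not move let the fingers close. It gives the time, the measured TCP pose, the force and the opening at its end, in the units of the state.
- robot.observe(): the state, without advancing time (a new reading comes with each control period).
- robot.read_camera(name): name is "scene" or "top"; returns a dict with "frame" (420x560x3 uint8, blue, green, red), "mtx" (3x3 intrinsics, pixels), "distortion" ([k1, k2, p1, p2, k3] as OpenCV has them; the pictures are not rectified), "R" (3x3) and "t" (3): a world point X has camera coordinates R X + t. Camera axes: x right, y down, z forward; pixel columns grow to the right and rows downward; lengths in m; the calibration is good to about 2 mm. A picture is of the moment at which its call begins. There is no depth.
- robot.hand_in(): hands the job in, once; it reports no verdict.
The state is a dict: "time": time; "qpos": joint angles; "qvel": joint speeds; "joint_efforts": joint torques, N m; "tool_pos": TCP position; "tool_rot": TCP orientation; "contact_force": force on the tool from outside, world axes, zero at the start; "torque": the same for the moment, N m; "opening": finger opening in m.
Only numpy, scipy, OpenCV 4.12 (cv2) and the standard library are available. Lean on these libraries where they do the work, as an engineer would, in place of code of your own. Each camera call takes 0.05 s, during which the arm holds its last target. There are 200 camera calls.

## Working session

There is one attempt and no reset: what is moved stays moved. The work goes in short steps, Python scripts to look and compute and a tool call to move; the robot and the scene stay as the last step left them, time stands still between calls to the robot, and variables do not carry over. Pictures are saved under pics/ and viewed, on a budget of 10 in all, crops included, one or two more only if the job needs it, and the job is handed in when it is done.

Besides the shell and the picture viewer there is one more tool, called after "Request:" as name(argument=value, ...), one argument or row to a line, values as JSON. apply_moves: Moves the arm, as the interface text tells. Its arguments: {"type":"object","properties":{"rows":{"type":"array"},"gripper":{"type":"number"},"newtons":{"type":"number"}},"required":["rows"]}

```bash
ls; mkdir -p pics
python3 - <<'E'
from cell import robot
import cv2
for n in("scene","top"):
    c=robot.read_camera(n); cv2.imwrite(f"pics/{n}0.png",c["frame"]); print(n,c["mtx"],c["distortion"],c["R"],c["t"])
print(robot.observe())
E
```

```text
pics
scene [[440.03611017   0.         286.75740846]
 [  0.         440.03611017 206.16215583]
 [  0.           0.           1.        ]] [-0.0667168  0.         0.         0.         0.       ] [[-0.60427665 -0.79669755 -0.01107853]
 [-0.58763044  0.45500792 -0.66907268]
 [ 0.53808939 -0.39779492 -0.7431144 ]] [0.25187193 0.41101822 0.80417995]
top [[415.97964686   0.         280.47573696]
 [  0.         415.97964686 207.26724433]
 [  0.           0.           1.        ]] [0.03615541 0.         0.         0.         0.        ] [[ 0.00791747 -0.99961532 -0.02658056]
 [-0.99748911 -0.00602429 -0.07056337]
 [ 0.0703761   0.02707251 -0.99715309]] [-0.07395695  0.51628564  1.28443007]
{'time': 0.1, 'qpos': array([-1.48599343e+00,  3.42632611e-01,  1.52491313e+00,  1.48981333e-05,
        1.27541339e+00, -1.46005839e-01]), 'qvel': array([ 0.0002133 ,  0.00013099, -0.00286045,  0.00010163,  0.00013893,
        0.00117512]), 'joint_efforts': array([ 1.41577493e-03, -4.32004380e+01, -2.44694084e+01,  7.19099189e-02,
        5.25669276e-02, -5.29134206e-05]), 'tool_pos': array([ 0.12009362, -0.51070672,  0.22612799]), 'tool_rot': array([-3.14024279e+00, -2.12900094e-04,  2.30804243e-01]), 'contact_force': array([-0.13551788, -0.07974744,  0.04429988]), 'torque': array([-0.02502977, -0.01721356, -0.01684632]), 'opening': 0.09172417624000019}
```

View pics/top0.png

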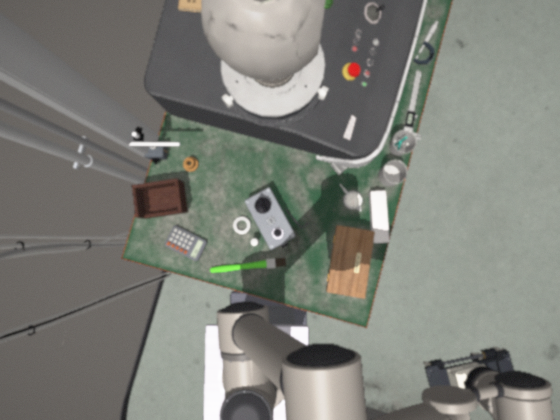

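View pics/scene0.png

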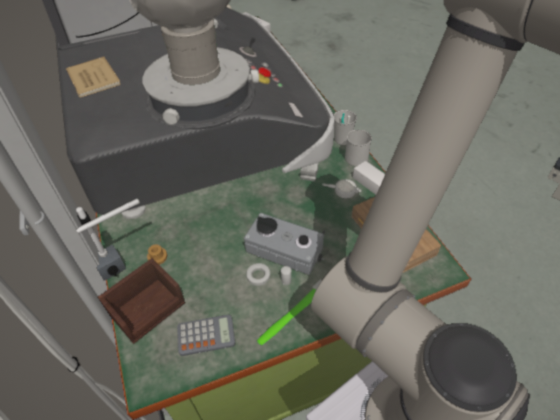

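Top view: station near (270,217), with the mushroom at about (263,204), ON at (278,233), the ring at (241,226) and the pin at (254,242). I'll zoom in on both views to measure.

Run:
```python
import cv2,numpy as np
a=cv2.imread("pics/top0.png")[175:257,220:310]; b=cv2.imread("pics/scene0.png")[205:280,235:330]
A=cv2.resize(a,(392,357*1),interpolation=cv2.INTER_CUBIC)
A=cv2.resize(a,None,fx=4.4,fy=4.4,interpolation=cv2.INTER_CUBIC);B=cv2.resize(b,None,fx=4.2,fy=4.2,interpolation=cv2.INTER_CUBIC)
h=max(A.shape[0],B.shape[0]);P=lambda i:cv2.copyMakeBorder(i,0,h-i.shape[0],0,0,0)
o=np.hstack([P(A),P(B)]);print(o.shape,A.shape);cv2.imwrite("pics/z0.png",o)
```

```text
(361, 795, 3) (361, 396, 3)
```

View pics/z0.png

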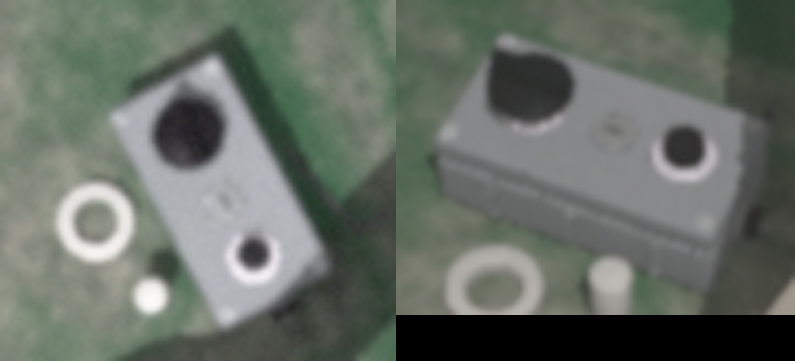

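The zoom shows the mushroom at (188,131) and the ON plunger at (254,254) in the left crop, and at (532,88) and (686,146) in the right crop. The lid corners in the left crop are about (110,118), (218,55), (330,262) and (225,328).

```bash
cat > h.py <<'E'
import cv2,numpy as np
from cell import robot
def ray(c,uv):
    p=cv2.undistortPoints(np.array([[uv]],float),c["mtx"],np.array(c["distortion"]))[0,0]
    R=np.array(c["R"]);t=np.array(c["t"]).ravel()
    return -R.T@t,R.T@np.array([p[0],p[1],1])
def onz(c,uv,z):
    o,d=ray(c,uv);return o+d*(z-o[2])/d[2]
def proj(c,X):
    return cv2.projectPoints(np.array([X],float),cv2.Rodrigues(np.array(c["R"]))[0],np.array(c["t"]),c["mtx"],np.array(c["distortion"]))[0].ravel()
E
python3 - <<'E'
from h import *
T=robot.read_camera("top");S=robot.read_camera("scene")
def darkblob(c,uv,r,th=75):
    x,y=map(int,uv);g=c["frame"][y-r:y+r+1,x-r:x+r+1].max(2)
    n,l,s,ce=cv2.connectedComponentsWithStats((g<th).astype(np.uint8))
    i=1+np.argmax(s[1:,4]);return ce[i]+[x-r,y-r],s[i]
kt=lambda x,y:((x+.5)/4.4+219.5,(y+.5)/4.4+174.5)
ks=lambda x,y:((x-396+.5)/4.2+234.5,(y+.5)/4.2+204.5)
for nm,c,uv,r,z in [("onT",T,kt(254,254),6,.076),("onS",S,ks(686,146),7,.074),("muT",T,kt(188,131),11,.083),("muS",S,ks(532,88),12,.085)]:
    b,s=darkblob(c,uv,r);print(nm,np.round(uv,1),b.round(1),s,onz(c,b,z).round(4),onz(c,uv,z).round(4))
f=T["frame"].astype(int);g=f[175:257,220:310]
lid=((g.max(2)-g.min(2)<25)&(g.mean(2)>95)).astype(np.uint8)
lid=cv2.morphologyEx(lid,cv2.MORPH_OPEN,np.ones((3,3),np.uint8))
cs,_=cv2.findContours(lid,cv2.RETR_EXTERNAL,cv2.CHAIN_APPROX_NONE)
k=max(cs,key=cv2.contourArea);rc=cv2.minAreaRect(k);bx=cv2.boxPoints(rc)+[220,175]
print(rc);P=np.array([onz(T,p,.062) for p in bx]);print(P.round(4),P.mean(0))
for i in range(4):
    d=P[(i+1)%4]-P[i];print(np.linalg.norm(d),np.degrees(np.arctan2(d[1],d[0])))
for nm,p in [("ring",(95,222)),("pin",(150,296))]:print(nm,onz(T,kt(*p),.012 if nm=="ring" else .045).round(4))
E
```

```text
onT [277.3 232.3] [277.3 232.1] [ 4  4  5  5 16] [ 0.4384 -0.0631  0.076 ] [ 0.4378 -0.0632  0.076 ]
onS [303.7 239.4] [303.2 239.5] [ 3  4  9  8 60] [ 0.4362 -0.0631  0.074 ] [ 0.4358 -0.0641  0.074 ]
muT [262.3 204.4] [262.5 204.2] [  4   4  15  15 169] [ 0.5208 -0.0186  0.083 ] [ 0.5204 -0.0181  0.083 ]
muS [267.  225.6] [266.  224.8] [  2   4  20  16 262] [ 0.5164 -0.016   0.085 ] [ 0.5131 -0.0165  0.085 ]
((36.5, 40.5), (81.0, 73.0), 90.0)
[[ 0.6111  0.1135  0.062 ]
 [ 0.612  -0.1088  0.062 ]
 [ 0.3677 -0.1102  0.062 ]
 [ 0.3658  0.109   0.062 ]] [0.48913267 0.00088358 0.062     ]
0.22235156728519645 -89.75469170094729
0.24436911719299134 -179.6703244794433
0.21924429375472035 90.49606402277104
0.24535290258659942 1.0554773249698202
ring [0.4604 0.0527 0.012 ]
pin [0.4085 0.0097 0.045 ]
```

Request:
apply_moves(
  rows=[
    {"xyz": [40, -31, 0], "turn": 0},
    {"xyz": [40, -31, 0], "turn": 0},
    {"xyz": [40, -31, 0], "turn": 0},
    {"xyz": [40, -31, 0], "turn": 0},
    {"xyz": [40, -31, 0], "turn": 0},
    {"xyz": [40, -31, 0], "turn": 0},
    {"xyz": [40, -31, 0], "turn": 0},
    {"xyz": [40, -31, 0], "turn": 0},
    {"xyz": [40, -31, 0], "turn": 0},
    {"xyz": [40, -31, 0], "turn": 0},
  ],
  gripper=0,
  newtons=10,
)

```text
time: 1.45
tool_pos: [0.4395, -0.1164, 0.2268]
tool_rot: [3.141, -0.0, 0.231]
contact_force: [0.9, -0.5, -0.4]
opening: 0.001
```

Request:
apply_moves(
  rows=[
    {"xyz": [0, 0, 0], "turn": -0.18},
    {"xyz": [0, 0, 0], "turn": -0.18},
    {"xyz": [0, 0, 0], "turn": -0.18},
    {"xyz": [0, 0, 0], "turn": -0.18},
    {"xyz": [0, 0, 0], "turn": -0.18},
    {"xyz": [0, 0, 0], "turn": -0.18},
    {"xyz": [0, 0, 0], "turn": -0.18},
    {"xyz": [0, 0, 0], "turn": -0.18},
    {"xyz": [0, 0, 0], "turn": -0.18},
    {"xyz": [0, 0, 0], "turn": -0.18},
  ],
)

```text
time: 2.7
tool_pos: [0.4385, -0.1177, 0.2266]
tool_rot: [-3.141, -0.0, 2.037]
contact_force: [-0.1, 0.1, 0.1]
opening: 0.0004
```

Request:
apply_moves(
  rows=[
    {"xyz": [18, 39, 0], "turn": 0},
    {"xyz": [18, 39, 0], "turn": -0.02},
    {"xyz": [17, 39, 0], "turn": -0.02},
    {"xyz": [0, 0, 35], "turn": 0},
    {"xyz": [0, 0, 35], "turn": 0},
    {"xyz": [0, 0, 35], "turn": 0},
    {"xyz": [0, 0, 0], "turn": 0},
  ],
)

```text
time: 3.58
tool_pos: [0.5174, -0.0175, 0.1195]
tool_rot: [-3.137, -0.004, 2.071]
contact_force: [-0.9, 0.5, 0.0]
opening: 0.0001
```

Run:
```python
from h import *
s=robot.observe();print(s["tool_pos"],s["tool_rot"],s["contact_force"])
S=robot.read_camera("scene");T=robot.read_camera("top")
a=S["frame"][185:275,225:335];b=T["frame"][180:250,225:305]
print(proj(S,s["tool_pos"]),proj(T,s["tool_pos"]))
A=cv2.resize(a,(440,360),interpolation=cv2.INTER_CUBIC);B=cv2.resize(b,(360,315),interpolation=cv2.INTER_CUBIC)
B=cv2.copyMakeBorder(B,0,45,0,0,0);cv2.imwrite("pics/z1.png",np.hstack([A,B]))
```

```text
[ 0.51742244 -0.01749248  0.11950785] [-3.13688393 -0.00371456  2.07081731] [-0.90574585  0.51552883  0.03972448]
[265.57520984 214.53547739] [261.23672981 204.43942701]
```

View pics/z1.png

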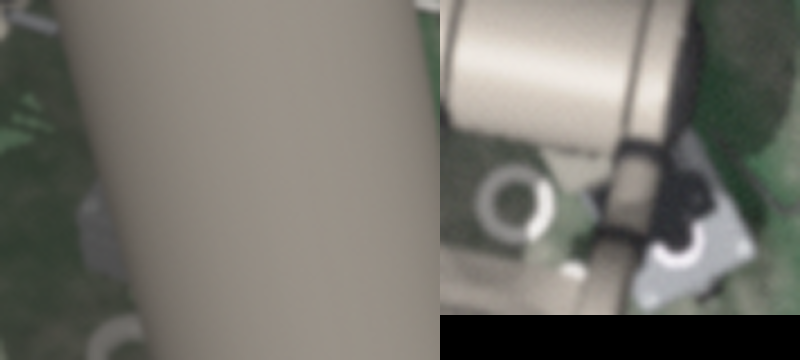

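The arm hides the head in both views: the scene camera sees only the forearm, and the top camera shows only the ON end of the lid and the ring. From here I'll go by force and tool height.

Request:
apply_moves(
  rows=[
    {"xyz": [0, 2, 8], "turn": 0},
    {"xyz": [0, 0, 6], "turn": 0},
    {"xyz": [0, 0, 2], "turn": 0},
    {"xyz": [0, 0, 2], "turn": 0},
    {"xyz": [0, 0, 0], "turn": 0},
  ],
)

```text
time: 4.3
tool_pos: [0.521, -0.0169, 0.1037]
tool_rot: [-3.141, 0.0, 2.071]
contact_force: [-0.3, -0.3, 0.1]
opening: 0.0006
```

Request:
apply_moves(
  rows=[
    {"xyz": [0, 0, 2], "turn": 0},
    {"xyz": [0, 0, 1], "turn": 0},
    {"xyz": [0, 0, 0], "turn": 0},
  ],
)

```text
time: 4.68
tool_pos: [0.521, -0.0169, 0.1006]
tool_rot: [-3.141, 0.0, 2.071]
contact_force: [0.3, 0.6, -1.0]
opening: 0.0005
```

Request:
apply_moves(
  rows=[
    {"xyz": [0, 0, 1], "turn": 0},
    {"xyz": [0, 0, 1], "turn": 0},
    {"xyz": [0, 0, 0], "turn": 0},
  ],
)

```text
time: 5.05
tool_pos: [0.5212, -0.0169, 0.0994]
tool_rot: [3.141, 0.001, 2.071]
contact_force: [-0.3, 0.6, 5.3]
opening: 0.0005
```

Request:
apply_moves(
  rows=[
    {"xyz": [0, 0, 1], "turn": 0},
    {"xyz": [0, 0, 1], "turn": 0},
    {"xyz": [0, 0, 0], "turn": 0},
  ],
)

```text
time: 5.42
tool_pos: [0.5209, -0.0169, 0.0964]
tool_rot: [-3.141, -0.0, 2.071]
contact_force: [-0.6, 0.9, -0.6]
opening: 0.0007
```

Request:
apply_moves(
  rows=[
    {"xyz": [0, 0, 1], "turn": 0},
    {"xyz": [0, 0, 1], "turn": 0},
    {"xyz": [0, 0, 0], "turn": 0},
  ],
)

```text
time: 5.8
tool_pos: [0.5209, -0.0169, 0.0945]
tool_rot: [-3.141, -0.0, 2.071]
contact_force: [-0.0, -0.8, -0.8]
opening: 0.0005
```

Request:
apply_moves(
  rows=[
    {"xyz": [0, 0, 1], "turn": 0},
    {"xyz": [0, 0, 1], "turn": 0},
    {"xyz": [0, 0, 0], "turn": 0},
  ],
)

```text
time: 6.18
tool_pos: [0.5213, -0.017, 0.0938]
tool_rot: [3.141, 0.001, 2.071]
contact_force: [-1.9, 0.5, 8.5]
opening: 0.0005
```

Request:
apply_moves(
  rows=[
    {"xyz": [0, 0, -6], "turn": 0},
    {"xyz": [0, 0, -10], "turn": 0},
    {"xyz": [10, 8, 0], "turn": 0.04},
    {"xyz": [13, 12, 0], "turn": 0.04},
    {"xyz": [0, 0, 10], "turn": 0},
    {"xyz": [0, 0, 6], "turn": 0},
    {"xyz": [0, 0, 0], "turn": 0},
  ],
)

```text
time: 7.05
tool_pos: [0.5276, 0.0122, 0.0919]
tool_rot: [-3.14, -0.001, 1.991]
contact_force: [0.4, 0.3, 0.4]
opening: 0.0004
```

Request:
apply_moves(
  rows=[
    {"xyz": [0, 0, 3], "turn": 0},
    {"xyz": [0, 0, 2.5], "turn": 0},
    {"xyz": [0, 0, 0], "turn": 0},
  ],
)

```text
time: 7.42
tool_pos: [0.5281, 0.0126, 0.087]
tool_rot: [-3.141, -0.0, 1.991]
contact_force: [0.4, 0.5, -0.6]
opening: 0.0004
```

Request:
apply_moves(
  rows=[
    {"xyz": [-3, 0, 0], "turn": 0},
    {"xyz": [-2, 0, 0], "turn": 0},
    {"xyz": [-1, 0, 0], "turn": 0},
    {"xyz": [0, 0, 0], "turn": 0},
  ],
)

```text
time: 7.92
tool_pos: [0.5307, 0.0071, 0.0872]
tool_rot: [3.142, 0.0, 1.991]
contact_force: [-0.3, -0.3, 0.7]
opening: 0.0004
```

Request:
apply_moves(
  rows=[
    {"xyz": [-1, 0, 0], "turn": 0},
    {"xyz": [-1, 0, 0], "turn": 0},
    {"xyz": [0, 0, 0], "turn": 0},
  ],
)

```text
time: 8.3
tool_pos: [0.5314, 0.0055, 0.0872]
tool_rot: [-3.142, -0.0, 1.991]
contact_force: [-0.3, 0.5, 0.9]
opening: 0.0009
```

Request:
apply_moves(
  rows=[
    {"xyz": [-1, 0, 0], "turn": 0},
    {"xyz": [-1, 0, 0], "turn": 0},
    {"xyz": [0, 0, 0], "turn": 0},
  ],
)

```text
time: 8.68
tool_pos: [0.5324, 0.0039, 0.0872]
tool_rot: [3.141, -0.0, 1.991]
contact_force: [0.6, 4.5, -0.0]
opening: 0.0004
```

Request:
apply_moves(
  rows=[
    {"xyz": [-1.5, 1, 0], "turn": 0.06},
    {"xyz": [0, 0, 0], "turn": 0},
  ],
)

```text
time: 8.93
tool_pos: [0.5337, 0.0032, 0.0872]
tool_rot: [3.142, -0.001, 1.93]
contact_force: [-0.5, 5.0, 1.3]
opening: 0.0003
```

Request:
apply_moves(
  rows=[
    {"xyz": [-1.5, 0.8, 0], "turn": 0.06},
    {"xyz": [-1.5, 0.8, 0], "turn": 0.06},
    {"xyz": [0, 0, 0], "turn": 0},
  ],
)

```text
time: 9.3
tool_pos: [0.5361, 0.0014, 0.0873]
tool_rot: [3.141, -0.002, 1.81]
contact_force: [0.9, 8.0, 2.8]
opening: 0.0003
```

Request:
apply_moves(
  rows=[
    {"xyz": [-1.5, 0.8, 0], "turn": 0.06},
    {"xyz": [-1.5, 0.8, 0], "turn": 0.06},
    {"xyz": [0, 0, 0], "turn": 0},
  ],
)

```text
time: 9.68
tool_pos: [0.5387, -0.0009, 0.0877]
tool_rot: [3.141, -0.002, 1.69]
contact_force: [0.3, 10.0, 4.2]
opening: 0.0004
```

Run:
```python
from h import *
s=robot.observe();print(s["tool_pos"],s["tool_rot"],s["contact_force"],s["torque"])
T=robot.read_camera("top");s=robot.observe();print(s["contact_force"],s["torque"])
cv2.imwrite("pics/z2.png",cv2.resize(T["frame"][175:257,220:310],None,fx=4.4,fy=4.4,interpolation=cv2.INTER_CUBIC))
```

```text
[ 0.53867941 -0.00089531  0.08774488] [ 3.14067184e+00 -1.92321496e-03  1.68991714e+00] [0.27360134 9.97003467 4.21136609] [ 1.53395045 -0.05705926 -0.01743516]
[-0.07602097  8.8402143   5.44090444] [ 1.60840804 -0.07820978 -0.02341401]
```

View pics/z2.png

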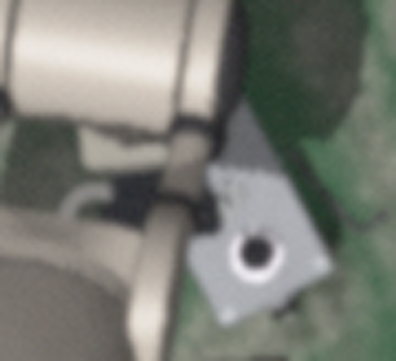

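The ON plunger is at crop (257,252), against (254,254) before, so the station has hardly moved. The wrist moment puts the contact about 18 mm from the axis, so I'll keep twisting.

Request:
apply_moves(
  rows=[
    {"xyz": [-1.5, 0.8, 0], "turn": 0.06},
    {"xyz": [-1, 0.5, 0], "turn": 0.04},
    {"xyz": [0, 0, 0], "turn": 0},
  ],
)

```text
time: 10.1
tool_pos: [0.5407, -0.0031, 0.0882]
tool_rot: [3.14, -0.002, 1.59]
contact_force: [-0.2, 10.4, 6.9]
opening: 0.0004
```

Request:
apply_moves(
  rows=[
    {"xyz": [-1.3, 0.6, 0], "turn": 0.05},
    {"xyz": [-1.3, 0.6, 0], "turn": 0.05},
    {"xyz": [0, 0, 0], "turn": 0},
  ],
)

```text
time: 10.48
tool_pos: [0.5423, -0.0058, 0.0884]
tool_rot: [3.139, -0.002, 1.49]
contact_force: [0.2, 7.1, 5.9]
opening: 0.0007
```

Request:
apply_moves(
  rows=[
    {"xyz": [0, 0, -1.5], "turn": 0},
    {"xyz": [0, 0, 0], "turn": 0},
  ],
)

```text
time: 10.72
tool_pos: [0.5417, -0.0069, 0.0888]
tool_rot: [3.14, -0.0, 1.491]
contact_force: [2.0, 5.3, 0.9]
opening: 0.0005
```

Request:
apply_moves(
  rows=[
    {"xyz": [-1, 0.5, -1], "turn": 0.04},
    {"xyz": [0, 0, 0], "turn": 0},
  ],
)

```text
time: 10.98
tool_pos: [0.5419, -0.0079, 0.0895]
tool_rot: [3.141, -0.001, 1.45]
contact_force: [1.9, 5.5, -2.2]
opening: 0.0007
```

Testing: if the head is out, its rib still meets the tip at z = 95 mm. If it's still latched, the crest is at 94 mm and the contact goes away.

Request:
apply_moves(
  rows=[
    {"xyz": [0, 0, -3], "turn": 0},
    {"xyz": [0, 0, -2.5], "turn": 0},
    {"xyz": [0, 0, 0], "turn": 0},
    {"xyz": [0, 0, 0], "turn": 0},
  ],
)

```text
time: 11.48
tool_pos: [0.5415, -0.0084, 0.0952]
tool_rot: [-3.141, 0.0, 1.451]
contact_force: [0.6, 3.0, -1.6]
opening: 0.0003
```

Still 3 N of side contact at 95 mm, so the head is out. I'll back off and clear the view.

Request:
apply_moves(
  rows=[
    {"xyz": [8, 0, 0], "turn": 0},
    {"xyz": [10, 0, 0], "turn": 0},
    {"xyz": [0, 0, -50], "turn": 0},
    {"xyz": [0, 0, -50], "turn": 0},
    {"xyz": [-46, -17, 0], "turn": 0},
    {"xyz": [-46, -17, 0], "turn": 0},
    {"xyz": [-46, -17, 0], "turn": 0},
    {"xyz": [-46, -17, 0], "turn": 0},
    {"xyz": [-46, -17, 0], "turn": 0},
    {"xyz": [-46, -17, 0], "turn": 0},
  ],
)

```text
time: 12.72
tool_pos: [0.4089, -0.2536, 0.1956]
tool_rot: [3.141, 0.001, 1.451]
contact_force: [0.6, 0.4, 0.7]
opening: -0.0001
```

Run:
```python
from h import *
s=robot.observe();print(s["tool_pos"],s["tool_rot"])
S=robot.read_camera("scene");T=robot.read_camera("top")
a=T["frame"][175:257,220:310]; b=S["frame"][205:280,235:330]
A=cv2.resize(a,None,fx=4.4,fy=4.4,interpolation=cv2.INTER_CUBIC);B=cv2.resize(b,None,fx=4.2,fy=4.2,interpolation=cv2.INTER_CUBIC)
B=cv2.copyMakeBorder(B,0,A.shape[0]-B.shape[0],0,0,0);cv2.imwrite("pics/z3.png",np.hstack([A,B]))
```

```text
[ 0.40893551 -0.25357017  0.19555306] [3.14094749e+00 1.26579111e-03 1.45125654e+00]
```

View pics/z3.png

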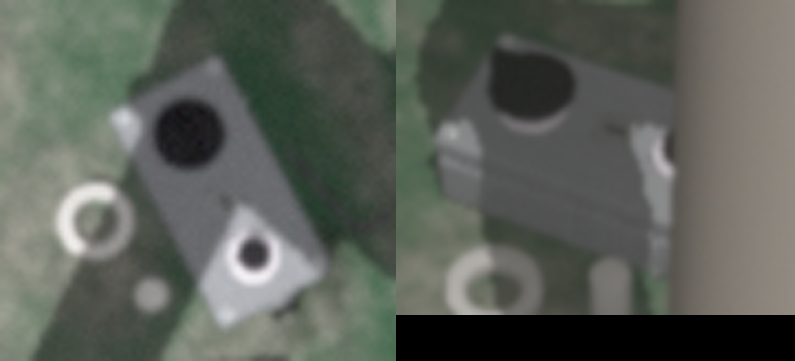

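The station hasn't moved: ON is back at (254,254) and the corners are unchanged. The mushroom outline in the scene view matches the first picture, with its top edge near (490,45), so it's out. Next is ON.

Request:
apply_moves(
  rows=[
    {"xyz": [48, 1.5, 0], "turn": 0},
    {"xyz": [48, 1.5, 0], "turn": 0},
    {"xyz": [48, 1.5, 0], "turn": 0},
    {"xyz": [48, 1, 0], "turn": 0},
    {"xyz": [0, 0, 40], "turn": 0},
    {"xyz": [0, 0, 40], "turn": 0},
    {"xyz": [0, 0, 28], "turn": 0},
    {"xyz": [0, 0, 0], "turn": 0},
    {"xyz": [0, 0, 0], "turn": 0},
  ],
)

```text
time: 13.95
tool_pos: [0.4388, -0.0621, 0.0882]
tool_rot: [3.14, 0.0, 1.451]
contact_force: [-0.9, -0.4, 1.6]
opening: 0.0004
```

Request:
apply_moves(
  rows=[
    {"xyz": [-1, -1, 6], "turn": 0},
    {"xyz": [0, 0, 4], "turn": 0},
    {"xyz": [0, 0, 2], "turn": 0},
    {"xyz": [0, 0, 2], "turn": 0},
    {"xyz": [0, 0, 0], "turn": 0},
  ],
)

```text
time: 14.58
tool_pos: [0.4369, -0.0632, 0.0733]
tool_rot: [3.141, 0.0, 1.451]
contact_force: [-1.0, -0.1, 1.7]
opening: 0.0008
```

Request:
apply_moves(
  rows=[
    {"xyz": [0, 0, 1], "turn": 0},
    {"xyz": [0, 0, 1], "turn": 0},
    {"xyz": [0, 0, 0], "turn": 0},
  ],
)

```text
time: 14.95
tool_pos: [0.4368, -0.0631, 0.071]
tool_rot: [-3.141, -0.0, 1.451]
contact_force: [-0.0, -0.7, -0.9]
opening: 0.0004
```

Request:
apply_moves(
  rows=[
    {"xyz": [0, 0, 1], "turn": 0},
    {"xyz": [0, 0, 1], "turn": 0},
    {"xyz": [0, 0, 0], "turn": 0},
  ],
)

```text
time: 15.32
tool_pos: [0.4369, -0.0632, 0.0701]
tool_rot: [3.141, 0.0, 1.451]
contact_force: [-3.8, 0.8, 12.1]
opening: 0.0004
```

Request:
apply_moves(
  rows=[
    {"xyz": [0, 0, -10], "turn": 0},
    {"xyz": [0, 0, -50], "turn": 0},
    {"xyz": [0, 0, -60], "turn": 0},
    {"xyz": [-50, -10, 0], "turn": 0},
    {"xyz": [-50, -10, 0], "turn": 0},
    {"xyz": [-50, -10, 0], "turn": 0},
    {"xyz": [-50, -10, 0], "turn": 0},
    {"xyz": [-50, -10, 0], "turn": 0},
    {"xyz": [-50, -10, 0], "turn": 0},
    {"xyz": [-50, -10, 0], "turn": 0},
  ],
)

```text
time: 16.58
tool_pos: [0.3247, -0.4038, 0.1895]
tool_rot: [3.141, 0.0, 1.451]
contact_force: [0.5, 0.2, 0.2]
opening: 0.0005
```

Run:
```python
from h import *
s=robot.observe();print(s["tool_pos"],s["contact_force"])
S=robot.read_camera("scene");T=robot.read_camera("top")
O=cv2.imread("pics/scene0.png")
k=lambda f:cv2.resize(f[205:280,235:330],None,fx=4.2,fy=4.2,interpolation=cv2.INTER_CUBIC)
cv2.imwrite("pics/z4.png",np.hstack([k(O),k(S["frame"])]))
for z in(.076,.070):print(z,proj(S,[.4375,-.0632,z]))
```

```text
[ 0.32466309 -0.40380201  0.18951923] [0.49669834 0.24118205 0.22610346]
0.076 [302.90254306 238.58480124]
0.07 [302.85974686 240.18434723]
```

View pics/z4.png

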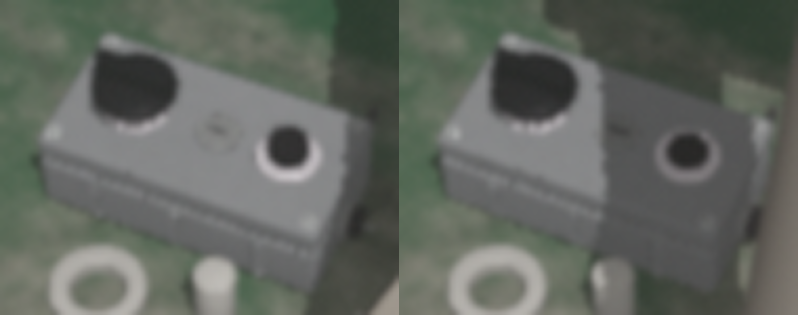

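On the right (now), the ON plunger has dropped from row 146 to about 152 and sits flush in its collar, so it's in. The mushroom looks as it did at the start (out, rib at twist 0), and the station, ring and pin haven't moved. I'm handing in.

```bash
python3 -c "
from cell import robot
robot.hand_in()"
```

```text
the job is handed in; nothing more can be done
```

The job is done and handed in at about 17 s on the robot's clock; hand-in gives no verdict.

- **Stop pressed:** the closed fingertips pressed the mushroom stop in. It snapped over, and the tip bottomed with the crest at about 94 mm.
- **Twist and release:** the fingertips pushed only the rib_front side, near rib_end, clockwise by about 0.6 rad, with up to about 10 N sideways. The tip still met the rib at 95 mm, above the latched crest, so the head had sprung out. A picture then showed it out and back at twist 0.
- **ON pressed:** the plunger went in to 70 mm and stayed in after the tip lifted. The last picture shows it about 6 px lower in the 4.2× enlarged crop than at the start, about the shift worked out for 6 mm of travel.
- **Surroundings:** the station, ring and pin look the same as in the first pictures, and the arm is clear of everything. I did not re-measure the bystanders farther off, but the arm did not go down near them.

**Checks that fell short or disagreed:**
- The arm hid the head during the press and twist, so the latched state was judged from force and tool height only.
- One picture during the twist had the station apparently about 1.5 mm off, but the later pictures showed it back where it started.
- During the twist, an upward force of up to 7 N built up on the tip, probably rib friction. It went away once I raised the tip a little.

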